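# Present the batch tag to the label reader

## Robot

A 7-joint arm with a two-finger parallel gripper is mounted at the origin on the work surface. World frame = base frame: x ahead of the robot, y to its left, z up, the work surface at z = 0. Lengths are in m, angles in rad, forces in N, time in s.
With the tool pointing down it reaches from about 0.35 to 0.9 m from the base axis. Payload 8.1 kg.
Tool frame: the origin (TCP) lies at the very end of the fingers, on their centre line; the grasp point (between the pads) lies 19 mm behind it (grasp_offset is the distance from the TCP to the grasp point, in m); z points along the fingers, y is the line along which they close (so a half turn about z gives the same grasp; the last joint's range is limited). The gripper opens to 92 mm and grips with 3 to 60 N. Pads are 19 mm wide; open, the fingers measure 130 mm over their backs; the gripper's body (75 mm by 190 mm) begins 47 mm behind the grasp point.
Start: joints at [-1.375, 0.434, 0.025, 1.573, -0.012, 1.134, -0.075], TCP at [0.184, 0.597, 0.201] pointing down, gripper open.
Joint ranges: [-2.62, 2.62], [-0.44, 2.09], [-1.27, 1.32], [0.08, 2.57], [-1.32, 4.46], [0.12, 2], [-2.74, 2.74]. Speed limits (rad/s): [2.22, 2.22, 3.01, 3.01, 3.14, 3.14, 3.14].

## Interface

Orientations are given as a rotation vector (axis times angle).
In Python, from cell import observe, get_image, camera_params, sign_off, silhouettes, grasp_offset gives the robot as it stands. The module is installed in compiled form; this text tells all that it offers.
- The arm moves only by the tool jog_arm, never from a script. Its argument "motion" is a list that holds one entry, the list of rows, each a list of 7 numbers: the shift along the tool's x, y, z in m, then the turn, a rotation vector about the tool's x, y, z in rad, then the closure, from -1 (fully open) to 1 (shut), so that 0 is half open. In form: [[[dx, dy, dz, wx, wy, wz, hand], ...]]. A call has 1 to 10 rows; each row is the pose to reach, as a shift and turn from the pose commanded when the call began, along the tool's axes at that moment; what a row does not reach only later rows make up. A row lasts 1/12 s, in which the tool goes at most 41.7 mm and 7.16 degrees, less where a joint would pass 70% of its speed; a pose out of reach is approached as far as the arm can. A call with a gripper value outside its range is refused whole. The fingers move at their own pace and stop on an object; "force" is the grip in N (left out, the last holds). Time passes only in rows, so rows that repeat a pose let the fingers close. It gives the time, the measured TCP pose, the force, the opening and the grip force at its end, in the units of the state.
- observe(): the state, without advancing time (a new reading comes with each control period).
- get_image(name): name is "scene" or "top"; returns the picture (480x640x3 uint8, red, green, blue); there is no depth.
- camera_params(name): a dict with "vertical_fov" (degrees; the focal length in pixels is half the picture's height over the tangent of half this angle, whatever the lens; pixels are square), "cx", "cy" (the principal point, pixels), "dist_coeffs" ([k1, k2, p1, p2, k3] as OpenCV has them; the pictures are not rectified), "T" (4x4, takes a point from camera to world coordinates). Camera axes: x right, y down, z forward; pixel columns grow to the right and rows downward; lengths in m; the calibration is good to about 2 mm. A picture is of the moment at which its call begins. camera_params takes no time and is no camera call.
- sign_off(): hands the job in; it is judged then, once.
Trained networks look in the newest picture that a camera, given by its name, has taken for a name from the list of things; names that differ only in an ending like _2 or _b are one class to them, and where a whole thing is asked for, a point or a joint stands for the part that bears it (a point fixed in the world has none). Each returns a list of dicts, best first, with "p" (0 to 1); they miss things now and then, are a little off and sometimes report something else, mostly with a low value. They report only what shows in the picture. A call takes as long as a camera call. They do not tell look-alikes from the thing itself.
- silhouettes(query, camera): "mask" (480x640 bool, what is visible of it) and "pixel" ([column, row] in pixels, amid what is visible of it).
The state is a dict: "clock": time; "joints": joint angles; "dq": joint speeds; "joint_efforts": joint torques, N m; "position": TCP position; "ee_rot": TCP orientation; "force": force on the tool from outside, world axes, zero at the start; "ft_torque": the same for the moment, N m; "width": opening from 0.0 (shut) to 1.0 (fully open); "gripper_force": force on a finger pad.
Only numpy, scipy, OpenCV 4.12 (cv2) and the standard library are available. Lean on these libraries where they do the work, as an engineer would, in place of code of your own. Each camera call takes 0.05 s, during which the arm holds its last target. There are 200 camera calls.

## Task

Lift the oblong batch tag up and off its peg and present it to the label reader: with its label side still up and level, put its notched end (the end with one corner cut out) straight into the reader's mouth, so that the frosted panel at that end lies right under the reading window, about midway between foot and head, with the tag touching neither the reader nor the stand. Finish while still holding the tag there; do not let go. Leave the round tag, the bottle and the jar as they are.

Things in the scene. Friction and masses are not known exactly. Their poses are not given: they have to be found in the camera images.
- stand: Fixed dark tag stand; origin at the centre of its underside on the table. Foot 70 (x) x 270 (y) x 14 mm; two pegs at its y = +100 and -100 mm: 18 mm column, 38 mm wide shoulder with top at z = 120 mm, then a 9 mm pin up to z = 155 mm. A tag rests flat on each shoulder, the pin through its hole; either peg may hold the oblong tag.
- peg_a (a point): tip of the pin (z = 155 mm) of one peg of the stand, at the stand's own y = +100 mm
- peg_b (a point): tip of the pin (z = 155 mm) of the other peg, at the stand's own y = -100 mm
- tag_center (a point): Centre of the oblong tag: loose wooden plate 160 (its x) x 44 (y) x 6 mm thick (z), 30 to 65 g, 16 mm square hole through its middle. Lies level on a peg at any yaw, label side (+z) up, with a white frosted 24 x 36 mm panel near each end. The +x end is the notched one: its +x +y corner is cut out 16 x 16 mm (left corner, seen from above looking to that end).
- label (a point): centre of the frosted panel at the notched end: 50 mm along the tag's +x from its centre, half-way through the thickness; axes as the tag's
- plain (a point): centre of the frosted panel at the other, un-notched end: 50 mm along the tag's own -x from its centre; axes as the tag's
- disc_center (a point): centre of the round tag, a loose wooden disc 72 mm across, 6 mm thick with a 16 mm hole, resting on the other peg; a bystander
- reader: Fixed C-shaped label reader; origin on the table below its window's middle. Foot x = -22 to 120 mm, 110 wide, 30 high; head of the same outline at z = 135 to 180; a column 70 wide at the back (x = 75 to 120) joins them. The mouth between is open to its -x and both sides; a tag goes in along +x. Window on the head's underside; a black 24 mm round mark on the head's top lies above its middle.
- window (a point): the reading point: directly under the middle of the reader's window, midway between foot and head (z = 82.5 mm); axes as the reader's, x pointing straight into the mouth
- bottle_center (a point): centre of a loose amber bottle, 72 mm across and 220 mm tall; a bystander
- jar_center (a point): centre of a loose closed jar, 64 mm across and 80 mm tall; a bystander
There are look-alikes about, which are no part of the job. Leave any green or purple look-alike of the part that bears tag_center alone.

How it is judged:
On the way:
1. the oblong tag is lifted clear above its peg by the fingers (height (world z) of tag_center above 0.162 m and contact force between the fingers and tag above 1 N), for 0.1 s.
At the end, for the whole second after the job is handed in: Fingers hold the tag still, touching neither reader nor stand; the notched end's frosted panel is within 12 mm sideways and lengthwise and 25 mm in height of the reading point; label side up within 10 degrees of level, pointing straight in within 15 degrees (contact force between the fingers and tag above 1 N and x of label in the frame of window between -0.012 and 0.012 m and y of label in the frame of window between -0.012 and 0.012 m and z of label in the frame of window between -0.025 and 0.025 m and angle between label's own z axis and vertical below 0.17 rad and angle between the x axis of label and the x axis of window, either way round below 0.26 rad and x of plain in the frame of window below -0.07 m and contact force between tag and reader below 0.1 N and contact force between tag and stand below 0.1 N and linear speed of tag below 0.03 m/s); the arm keeps its last pose, push and grip.
It fails at once if the round tag is moved more than 15 mm (distance of disc_center from where it was at the start of the episode above 0.015 m).
It fails at once if the bottle is knocked or moved more than 20 mm (distance of bottle_center from where it was at the start of the episode above 0.02 m).
It fails at once if the jar is knocked or moved more than 20 mm (distance of jar_center from where it was at the start of the episode above 0.02 m).
It also fails if it takes over 43 s, if anything falls off the work surface, if the arm or the gripper's body presses on something with over 40 N, if the wrist force passes 120 N, or if a joint passes its speed limit or range.

## Working session

There is one attempt and no reset: what is moved stays moved. The work goes in short steps, Python scripts to look and compute and a tool call to move; the robot and the scene stay as the last step left them, time stands still between calls to the robot, and variables do not carry over. Pictures are saved under pics/ and viewed, at most 10 in all, crops included, and the job is handed in when it is done.

Besides the shell and the picture viewer there is one more tool, called after "Emit:" by a JSON object that holds its "fn" and its "kwargs", one argument or row to a line. jog_arm: Moves the arm, as the interface text tells. Its arguments: {"type":"object","properties":{"motion":{"type":"array"},"force":{"type":"number"}},"required":["motion"]}

```bash
mkdir -p pics
python3 - <<'E'
from cell import *
import cv2,numpy as np
np.set_printoptions(precision=4,suppress=True)
print(observe()); print(grasp_offset)
for c in("scene","top"):
    im=get_image(c); cv2.imwrite(f"pics/{c}0.png",im[:,:,::-1]); p=camera_params(c); print(c,p)
E
```

```text
{'clock': 0.0, 'joints': array([-1.3746,  0.4352,  0.025 ,  1.5741, -0.0116,  1.134 , -0.0751]), 'dq': array([-0.0013, -0.0005,  0.0003,  0.0007, -0.0028,  0.0002,  0.0013]), 'joint_efforts': array([ -0.0026, -66.786 ,   0.9835, -31.4462,  -0.0608,   0.0431,
         0.0001]), 'position': array([0.1839, 0.5967, 0.1999]), 'ee_rot': array([-0.4678, -3.1065,  0.0025]), 'force': array([ 0.7172, -0.7325,  0.5349]), 'ft_torque': array([-0.0282, -0.0045,  0.0101]), 'gripper_force': 0.0, 'width': 0.9965697550346525}
0.0188
scene {'vertical_fov': 51.60174487343785, 'cx': 321.86694245337515, 'cy': 233.42818570895716, 'dist_coeffs': array([-0.1188,  0.    ,  0.    ,  0.    ,  0.    ]), 'T': array([[-0.4593,  0.6828, -0.5681,  1.1681],
       [ 0.8882,  0.3613, -0.2839,  0.3595],
       [ 0.0114, -0.635 , -0.7724,  0.9172],
       [ 0.    ,  0.    ,  0.    ,  1.    ]])}
top {'vertical_fov': 51.797397740059495, 'cx': 322.0384521059348, 'cy': 239.36650621966015, 'dist_coeffs': array([0.0457, 0.    , 0.    , 0.    , 0.    ]), 'T': array([[-0.0037, -0.9889,  0.1488,  0.4093],
       [-1.    ,  0.0026, -0.0079,  0.0895],
       [ 0.0074, -0.1488, -0.9888,  1.331 ],
       [ 0.    ,  0.    ,  0.    ,  1.    ]])}
```

View pics/scene0.png

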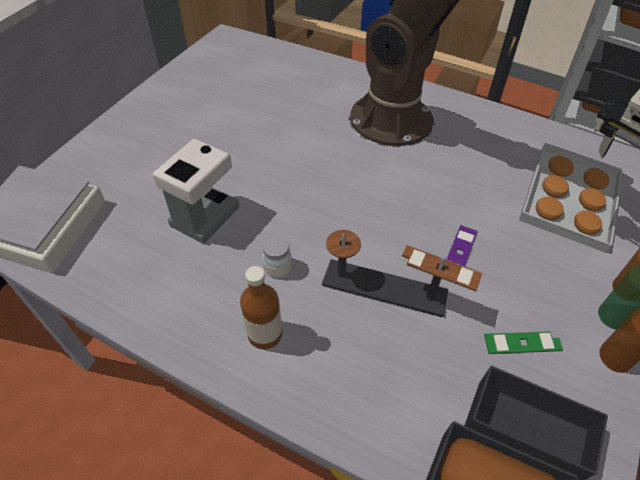

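View pics/top0.png

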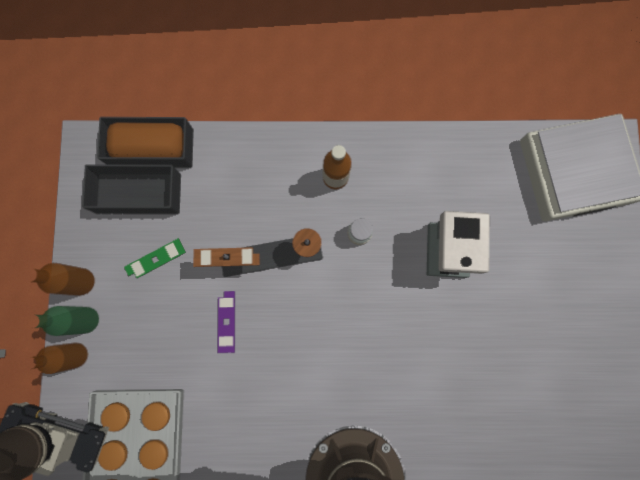

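```bash
cat > h.py <<'E'
from cell import *
import cv2,numpy as np
np.set_printoptions(precision=4,suppress=True)
def KD(p):
    f=240/np.tan(np.radians(p["vertical_fov"]/2)); return np.array([[f,0,p["cx"]],[0,f,p["cy"]],[0,0,1]]),np.array(p["dist_coeffs"])
def toz(c,px,z):
    p=camera_params(c);K,D=KD(p);T=p["T"]
    u=cv2.undistortPoints(np.array(px,float).reshape(-1,1,2),K,D).reshape(-1,2)
    d=np.c_[u,np.ones(len(u))]@T[:3,:3].T
    return T[:3,3]+d*((z-T[2,3])/d[:,2])[:,None]
def proj(c,X):
    p=camera_params(c);K,D=KD(p);Ti=np.linalg.inv(p["T"])
    return cv2.projectPoints(np.array(X,float).reshape(-1,1,3),cv2.Rodrigues(Ti[:3,:3])[0],Ti[:3,3],K,D)[0].reshape(-1,2)
E
python3 - <<'E'
from h import *
for c in("scene","top"):
    get_image(c)
    for q in("tag_center","label","plain","disc_center","peg_a","reader","bottle_center","jar_center","stand"):
        for r in silhouettes(q,c)[:4]:
            m=r["mask"].astype(np.uint8); 
            rect=cv2.minAreaRect(cv2.findNonZero(m)) if m.any() else None
            print(c,q,round(r["p"],2),np.array(r["pixel"]).round(1),m.sum(),rect)
a=cv2.imread("pics/top0.png");b=cv2.imread("pics/scene0.png")
o=np.hstack([cv2.resize(a[232:282,186:266],None,fx=5,fy=5,interpolation=2),cv2.resize(b[225:300,390:490],None,fx=4,fy=4,interpolation=2)[:250]])
o2=np.hstack([cv2.resize(a[200:285,420:500],None,fx=4,fy=4,interpolation=2)[:340],cv2.resize(b[130:245,140:245],None,fx=3,fy=3,interpolation=2)[:340]])
o2=cv2.copyMakeBorder(o2,0,0,0,800-o2.shape[1],0);
cv2.imwrite("pics/crop1.png",np.vstack([o[:,:800],o2])[:600])
E
```

```text
scene tag_center 0.92 [443.1 267.7] 1397 ((440.6832580566406, 267.86151123046875), (81.38029479980469, 19.861980438232422), 20.185800552368164)
scene tag_center 0.71 [520.2 344.2] 1478 ((523.0, 342.5), (21.0, 76.0), 90.0)
scene tag_center 0.66 [464.5 241.7] 684 ((461.79339599609375, 245.02597045898438), (19.113643646240234, 38.36025619506836), 21.447736740112305)
scene label 0.98 [461.7 242.6] 763 ((461.9827880859375, 244.79310607910156), (20.98357391357422, 38.99602127075195), 21.801406860351562)
scene label 0.75 [440.3 269. ] 1453 ((440.3089294433594, 267.78594970703125), (81.42705535888672, 20.158071517944336), 20.07152557373047)
scene label 0.7 [521.  342.2] 1384 ((523.0, 342.4999694824219), (75.99998474121094, 20.999996185302734), 0.0)
scene plain 0.76 [517.3 344.5] 1478 ((523.0189819335938, 342.3224182128906), (22.0207576751709, 77.27818298339844), 86.633544921875)
scene plain 0.66 [458.  242.7] 714 ((461.8556823730469, 245.32473754882812), (20.10385513305664, 38.887760162353516), 23.96249008178711)
scene plain 0.56 [443.6 267.5] 1464 ((440.9931335449219, 267.6849365234375), (8
[... 2263 characters left out ...]
289062), 45.0)
top peg_a 0.29 [226.  258.7] 1149 ((224.9638671875, 257.1575927734375), (18.780704498291016, 66.14414978027344), 88.87670135498047)
top reader 0.71 [454.3 248.9] 3777 ((457.5, 244.5), (67.0, 61.0), 90.0)
top bottle_center 0.58 [337.4 164.9] 1051 ((336.5899963378906, 167.86997985839844), (28.284271240234375, 44.547725677490234), 8.130102157592773)
top jar_center 0.83 [359.  230.9] 538 ((360.0, 232.0), (26.0, 24.0), 90.0)
top jar_center 0.34 [305.3 240. ] 614 ((306.7500305175781, 242.25003051757812), (28.284271240234375, 27.577163696289062), 45.0)
top stand 0.8 [274.  255.7] 1589 ((270.73602294921875, 255.04800415039062), (26.296159744262695, 101.60693359375), 79.69515228271484)
```

View pics/crop1.png

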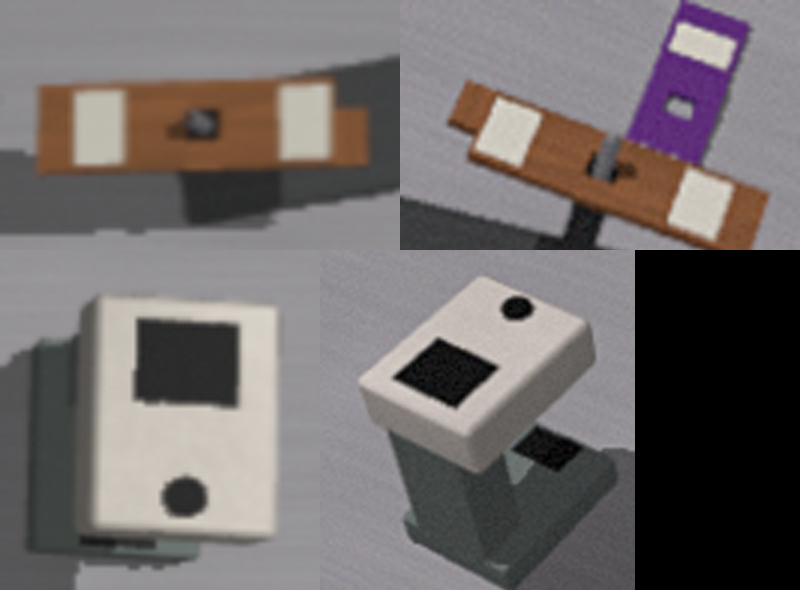

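Run:
```python
from h import *
def t(pts,off,s,base): return (np.array(pts,float)-base+.5)/s-.5+np.array(off)
T=lambda p:t(p,(186,232),5,(0,0)); S=lambda p:t(p,(390,225),4,(400,0))
RT=lambda p:t(p,(420,200),4,(0,250)); RS=lambda p:t(p,(140,130),3,(320,250))
for c,f,lp in(("top",T,[(306,121),(99,128)]),("scene",S,[(509,131),(700,204)])):
    X=toz(c,f(lp),.126); d=X[0]-X[1]; print(c,X,"ctr",X.mean(0),"yaw",np.degrees(np.arctan2(d[1],d[0])),"len",np.linalg.norm(d))
a=toz("top",RT([(184,496)]),.18);b=toz("scene",RS([(517,308)]),.18);print("mark",a,b)
e=toz("top",RT([(274,538),(279,308)]),.177);d=e[1]-e[0];print("edge",e,np.degrees(np.arctan2(d[1],d[0])),np.linalg.norm(d))
e=toz("top",RT([(100,298),(279,308)]),.177);d=e[0]-e[1];print("back",e,np.degrees(np.arctan2(d[1],d[0]))-90,np.linalg.norm(d))
q=toz("top",RT([(137,320),(239,323),(238,406),(135,400)]),.18);print("sq",q)
print("scene head", toz("scene",RS([(487,277),(595,325),(475,440),(362,383)]),.18))
print("disc",toz("top",[(306.7,242.2)],.129),toz("scene",[(344,244)],.129))
print("jar",toz("top",[(360,231)],.08),toz("scene",[(276,243)],.08)); print("bottle",toz("top",[(338.5,153)],.22),toz("scene",[(257,275)],.22))
```

```text
top [[0.5504 0.2643 0.126 ]
 [0.5473 0.3649 0.126 ]] ctr [0.5489 0.3146 0.126 ] yaw -88.23943076061938 len 0.10067788777332187
scene [[0.5523 0.2651 0.126 ]
 [0.5504 0.3647 0.126 ]] ctr [0.5514 0.3149 0.126 ] yaw -88.89736518777032 len 0.09962900523595422
mark [[ 0.5302 -0.2548  0.18  ]] [[ 0.5299 -0.2566  0.18  ]]
edge [[ 0.5059 -0.3066  0.177 ]
 [ 0.6425 -0.3169  0.177 ]] -4.309403708886908 0.1369896412765548
back [[ 0.6489 -0.2115  0.177 ]
 [ 0.6425 -0.3169  0.177 ]] -3.4931816373540414 0.10563837080971512
sq [[ 0.6349 -0.232   0.18  ]
 [ 0.6329 -0.2919  0.18  ]
 [ 0.5833 -0.2888  0.18  ]
 [ 0.587  -0.2288  0.18  ]]
scene head [[ 0.5112 -0.2989  0.18  ]
 [ 0.5187 -0.1933  0.18  ]
 [ 0.656  -0.2004  0.18  ]
 [ 0.6482 -0.3086  0.18  ]]
disc [[0.5832 0.1177 0.129 ]] [[0.592  0.1221 0.129 ]]
jar [[ 0.619  -0.0179  0.08  ]] [[ 0.622  -0.0231  0.08  ]]
bottle [[0.78   0.0416 0.22  ]] [[0.7883 0.0477 0.22  ]]
```

```bash
cat >> h.py <<'E'
from scipy.spatial.transform import Rotation as R
def delta(pos,yaw):  # tool y at world yaw (deg), pointing down
    s=observe();R0=R.from_rotvec(s["ee_rot"]);y=np.radians(yaw)
    ty=np.array([np.cos(y),np.sin(y),0]);tz=np.array([0,0,-1.]);tx=np.cross(ty,tz)
    Rt=R.from_matrix(np.c_[tx,ty,tz])
    print("t",s["clock"],"at",s["position"],"d",R0.inv().apply(np.array(pos)-s["position"]),(R0.inv()*Rt).as_rotvec(),"F",s["force"],"w",s["width"],s["gripper_force"],"j",s["joints"])
E
python3 -c "
from h import *
delta((.549,.355,.2),1.4)"
```

```text
t 1.1 at [0.184  0.5973 0.2007] d [-0.4202 -0.1241  0.0007] [ 0.     -0.      1.2475] F [ 0.1369 -0.28   -0.9514] w 0.9966879924999238 0.0 j [-1.3746  0.4345  0.025   1.5733 -0.0116  1.134  -0.0751]
```

Emit:
{"fn": "jog_arm", "kwargs": {
  "motion": [
    [[-0.04, -0.012, 0, 0, 0, 0.12, -1], [-0.08, -0.024, 0, 0, 0, 0.24, -1], [-0.118, -0.035, 0, 0, 0, 0.36, -1], [-0.157, -0.046, 0, 0, 0, 0.48, -1], [-0.196, -0.058, 0, 0, 0, 0.6, -1], [-0.235, -0.07, 0, 0, 0, 0.72, -1], [-0.274, -0.081, 0, 0, 0, 0.84, -1], [-0.313, -0.092, 0, 0, 0, 0.96, -1], [-0.352, -0.104, 0, 0, 0, 1.08, -1], [-0.38, -0.112, 0, 0, 0, 1.18, -1]]
  ]
}}

```text
clock: 1.93
position: [0.5175, 0.3751, 0.2011]
ee_rot: [2.126, 2.31, 0.001]
force: [-0.4, -0.2, -0.8]
width: 1.0
gripper_force: 0.0
```

```bash
python3 -c "
from h import *
delta((.549,.355,.2),1.4)"
```

```text
t 1.9333 at [0.5175 0.3751 0.2011] d [-0.0226  0.0298  0.0012] [0.0017 0.0008 0.0584] F [-0.4142 -0.1783 -0.8296] w 1.0003852041054793 0.0 j [-0.9686  0.4694  0.3863  1.5589 -0.1862  1.149  -0.461 ]
```

Emit:
{"fn": "jog_arm", "kwargs": {
  "motion": [
    [[-0.0225, 0.03, 0, 0, 0, 0.058, -1], [-0.0225, 0.03, 0, 0, 0, 0.058, -1], [-0.0225, 0.03, 0, 0, 0, 0.058, -1]]
  ]
}}

```text
clock: 2.18
position: [0.5482, 0.3563, 0.2006]
ee_rot: [2.187, 2.253, -0.0]
force: [0.0, 0.7, 0.6]
width: 1.002
gripper_force: 0.0
```

Run:
```python
from h import *
delta((.549,.355,.104),1.4)
a=get_image("top")[:,:,::-1];b=get_image("scene")[:,:,::-1]
o=np.hstack([cv2.resize(a[210:300,170:290],(600,450),interpolation=2)[:,:400],cv2.resize(b[190:310,380:500],(400,400),interpolation=2)[:450]] if 0 else [cv2.resize(a[215:290,170:270],(400,300),interpolation=2),cv2.resize(b[190:290,385:518],(400,300),interpolation=2)])
cv2.imwrite("pics/above.png",o)
```

```text
t 2.1833 at [0.5482 0.3563 0.2006] d [-0.0012  0.0007  0.0966] [0.0009 0.0012 0.0051] F [0.0204 0.729  0.615 ] w 1.0023624365010553 0.0 j [-0.9196  0.4973  0.403   1.5198 -0.2033  1.1661 -0.4506]
```

View pics/above.png

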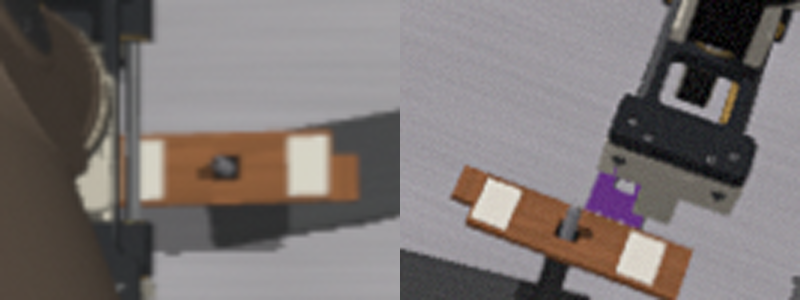

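The tag still sits on its peg, with its centre near (226,257) in the top view. The fingers straddle its plain end, so I'm descending and gripping.

Emit:
{"fn": "jog_arm", "kwargs": {
  "motion": [
    [[0, 0.001, 0.03, 0, 0, 0, -1], [0, 0.001, 0.055, 0, 0, 0, -1], [0, 0.001, 0.08, 0, 0, 0, -1], [0, 0.001, 0.097, 0, 0, 0, -1], [0, 0.001, 0.097, 0, 0, 0, -1], [0, 0.001, 0.097, 0, 0, 0, -1]]
  ]
}}

```text
clock: 2.78
position: [0.5455, 0.3599, 0.1034]
ee_rot: [-2.18, -2.261, 0.002]
force: [0.4, -0.2, 1.1]
width: 0.997
gripper_force: 0.0
```

Emit:
{"fn": "jog_arm", "kwargs": {
  "motion": [
    [[0, 0, 0, 0, 0, 0, 1], [0, 0, 0, 0, 0, 0, 1], [0, 0, 0, 0, 0, 0, 1], [0, 0, 0, 0, 0, 0, 1], [0, 0, 0, 0, 0, 0, 1], [0, 0, 0, 0, 0, 0, 1], [0, 0, 0, 0, 0, 0, 1], [0, 0, 0, 0, 0, 0, 1]]
  ],
  "force": 25
}}

```text
clock: 3.45
position: [0.5472, 0.3587, 0.1038]
ee_rot: [-2.184, -2.259, -0.0]
force: [-0.3, 0.0, -0.0]
width: 0.472
gripper_force: 0.0
```

Emit:
{"fn": "jog_arm", "kwargs": {
  "motion": [
    [[0, 0, 0, 0, 0, 0, 1], [0, 0, 0, 0, 0, 0, 1], [0, 0, 0, 0, 0, 0, 1], [0, 0, 0, 0, 0, 0, 1], [0, 0, 0, 0, 0, 0, 1]]
  ]
}}

```text
clock: 3.87
position: [0.5471, 0.3588, 0.1037]
ee_rot: [-2.183, -2.259, -0.0]
force: [0.9, 0.1, -0.2]
width: 0.106
gripper_force: 0.0
```

Run:
```python
from h import *
delta((.549,.355,.104),1.4)
a=get_image("top")[:,:,::-1];b=get_image("scene")[:,:,::-1]
cv2.imwrite("pics/miss.png",np.hstack([cv2.resize(a[215:290,170:270],(400,300),interpolation=2),cv2.resize(b[190:340,380:530],(400,400),interpolation=2)[:300]]))
X=[(.5471,.3588,z) for z in(.1037,.1225)]+[(.55,.3148,.123)]
print(proj("top",X),proj("scene",X))
```

```text
t 3.8667 at [0.5471 0.3588 0.1037] d [-0.0039  0.0017 -0.0003] [ 0.     -0.      0.0095] F [ 0.8773  0.1419 -0.1772] w 0.10607858466605669 0.0 j [-0.9011  0.5844  0.3692  1.6287 -0.2431  0.974  -0.4166]
[[209.8905 258.3012]
 [208.2218 257.4499]
 [226.2766 256.1865]] [[459.6932 279.643 ]
 [461.8629 274.2686]
 [440.4188 266.7793]]
```

View pics/miss.png

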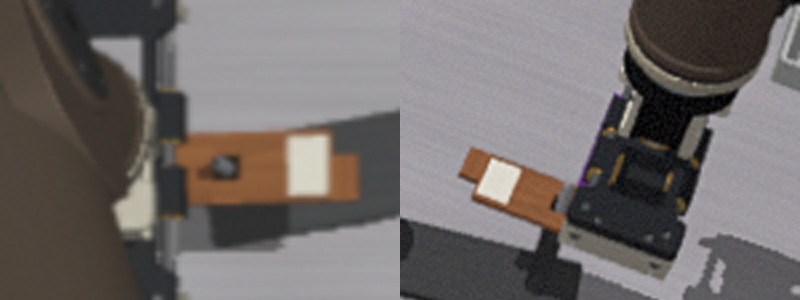

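Run:
```python
from h import *
s=observe();P=s["position"];Rm=R.from_rotvec(s["ee_rot"]).as_matrix()
out=[]
for c,(x0,y0,w) in(("scene",(390,180,110)),("top",(160,200,110))):
    im=get_image(c)[:,:,::-1]; k=400/w
    o=cv2.resize(im[y0:y0+w,x0:x0+w],(400,400),interpolation=2)
    def line(a,b,col):
        q=[tuple(int(v) for v in (p-(x0,y0)+.5)*k) for p in proj(c,[a,b])]; cv2.line(o,q[0],q[1],col,1)
    L=lambda x,y,z:P+Rm@np.array([x,y,z])
    line(L(0,0,0),L(0,0,-.066),(0,0,255)); line(L(0,-.046,-.019),L(0,.046,-.019),(0,255,0))
    line(L(0,-.095,-.066),L(0,.095,-.066),(255,255,0)); line(L(-.0375,0,-.066),L(.0375,0,-.066),(255,255,0))
    out.append(o)
cv2.imwrite("pics/ov.png",np.hstack(out)); print(s["width"],P)
```

```text
0.028045199651943565 [0.5471 0.3587 0.1037]
```

View pics/ov.png

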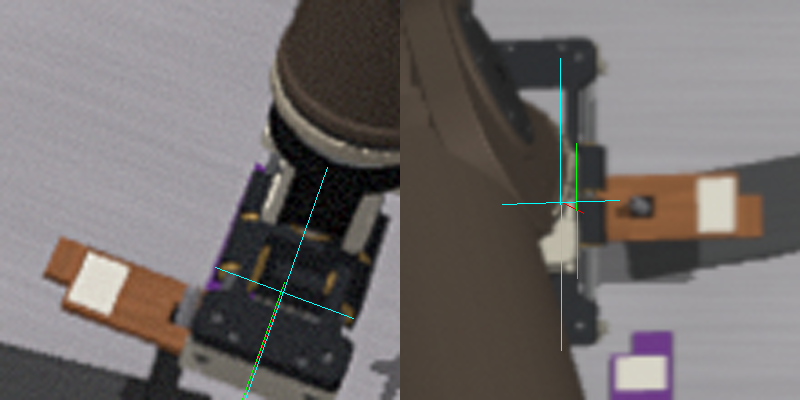

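Run:
```python
from h import *
for z in (.2006,.22,.24,.26):print(z,proj("scene",[(.5482+d,.3563,z) for d in(.046,.056,.065)]).ravel())
b=cv2.imread("pics/above.png")[:, 400:]
cv2.imwrite("pics/tip.png",cv2.resize(b[100:260,150:390],(720,480),interpolation=2))
```

```text
0.2006 [462.8001 268.0501 461.1474 272.1131 459.639  275.815 ]
0.22 [465.3427 261.6523 463.6828 265.7436 462.1673 269.4725]
0.24 [468.0492 254.8218 466.3826 258.9411 464.8605 262.6967]
0.26 [470.8461 247.7408 469.1736 251.8866 467.6455 255.6678]
```

View pics/tip.png

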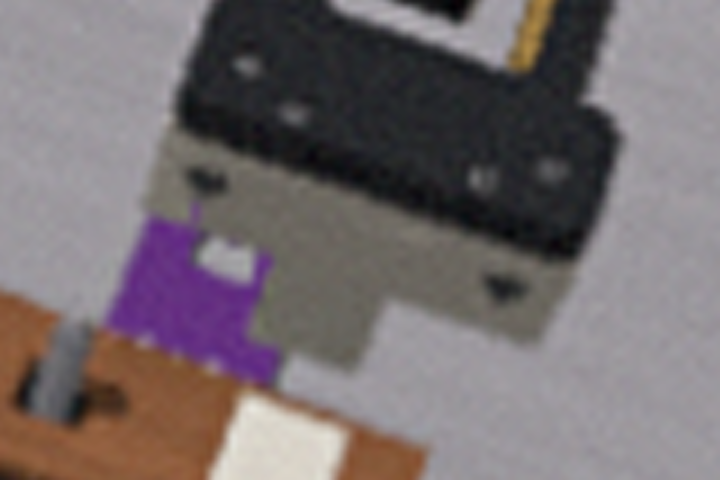

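Run:
```python
from h import *
for z in(.17,.2,.23):
  print(z,"top ctr",proj("top",[(.5471,.3588,z)]),"right edge",proj("top",[(.5471,.3213,z)])[0],"scene near edge",proj("scene",[(.642,.3588,z),(.642,.3213,z),(.642,.3963,z)]).ravel())
```

```text
0.17 top ctr [[203.7671 255.1776]] right edge [219.7924 255.1224] scene near edge [452.2132 297.9153 432.5183 289.7991 472.1994 306.1461]
0.2 top ctr [[200.7624 253.6453]] right edge [217.2121 253.5898] scene near edge [455.9591 288.7    435.6969 280.4511 476.5273 297.0732]
0.23 top ctr [[197.5953 252.0305]] right edge [214.4927 251.9749] scene near edge [459.8999 278.9641 439.0395 270.5812 481.082  287.4819]
```

The picture shows the gripper about 35 mm higher, relative to the tag, than the pose readout says. The tip is at about (468,263) where I expected (461,272). The fingers therefore closed above the tag, which hasn't moved. I'll open, go lower and re-grip.

Emit:
{"fn": "jog_arm", "kwargs": {
  "motion": [
    [[-0.006, 0.002, 0, 0, 0, 0, -1], [-0.006, 0.002, 0, 0, 0, 0, -1], [-0.006, 0.002, 0, 0, 0, 0, -1], [-0.006, 0.002, 0, 0, 0, 0, -1], [-0.006, 0.002, 0, 0, 0, 0, -1], [-0.006, 0.002, 0, 0, 0, 0, -1], [-0.006, 0.002, 0, 0, 0, 0, -1], [-0.006, 0.002, 0, 0, 0, 0, -1], [-0.006, 0.002, 0, 0, 0, 0, -1], [-0.006, 0.002, 0, 0, 0, 0, -1]]
  ]
}}

```text
clock: 4.9
position: [0.5493, 0.3529, 0.1037]
ee_rot: [-2.183, -2.259, -0.0]
force: [0.3, -0.3, -0.4]
width: 0.681
gripper_force: 0.0
```

Emit:
{"fn": "jog_arm", "kwargs": {
  "motion": [
    [[0, 0, 0, 0, 0, 0, -1], [0, 0, 0, 0, 0, 0, -1], [0, 0, 0.006, 0, 0, 0, -1], [0, 0, 0.012, 0, 0, 0, -1], [0, 0, 0.018, 0, 0, 0, -1], [0, 0, 0.024, 0, 0, 0, -1], [0, 0, 0.03, 0, 0, 0, -1], [0, 0, 0.034, 0, 0, 0, -1], [0, 0, 0.034, 0, 0, 0, -1], [0, 0, 0.034, 0, 0, 0, -1]]
  ]
}}

```text
clock: 5.73
position: [0.5492, 0.3527, 0.0694]
ee_rot: [-2.184, -2.259, 0.001]
force: [-0.9, 0.2, -0.1]
width: 0.999
gripper_force: 0.0
```

Emit:
{"fn": "jog_arm", "kwargs": {
  "motion": [
    [[0, 0, 0, 0, 0, 0, 1], [0, 0, 0, 0, 0, 0, 1], [0, 0, 0, 0, 0, 0, 1], [0, 0, 0, 0, 0, 0, 1], [0, 0, 0, 0, 0, 0, 1], [0, 0, 0, 0, 0, 0, 1], [0, 0, 0, 0, 0, 0, 1], [0, 0, 0, 0, 0, 0, 1], [0, 0, 0, 0, 0, 0, 1], [0, 0, 0, 0, 0, 0, 1]]
  ],
  "force": 25
}}

```text
clock: 6.57
position: [0.5493, 0.3528, 0.0698]
ee_rot: [-2.183, -2.259, -0.0]
force: [-0.4, 0.3, 0.3]
width: 0.473
gripper_force: 25.0
```

Emit:
{"fn": "jog_arm", "kwargs": {
  "motion": [
    [[0, 0, -0.01, 0, 0, 0, 1], [0, 0, -0.025, 0, 0, 0, 1], [0, 0, -0.04, 0, 0, 0, 1], [0, 0, -0.055, 0, 0, 0, 1], [0, 0, -0.07, 0, 0, 0, 1], [0, 0, -0.08, 0, 0, 0, 1], [0, 0, -0.08, 0, 0, 0, 1], [0, 0, -0.08, 0, 0, 0, 1], [0, 0, -0.08, 0, 0, 0, 1]]
  ]
}}

```text
clock: 7.32
position: [0.5488, 0.3526, 0.149]
ee_rot: [-2.183, -2.259, 0.002]
force: [-1.0, -0.4, -1.1]
width: 0.475
gripper_force: 25.0
```

Run:
```python
from h import *
delta((.549,.355,.15),1.4)
for c in("top","scene"):
    im=get_image(c); cv2.imwrite(f"pics/l_{c}.png",im[:,:,::-1])
    for r in silhouettes("tag_center",c)[:4]: print(c,r["p"],r["pixel"],r["mask"].sum())
a=cv2.imread("pics/l_top.png");b=cv2.imread("pics/l_scene.png")
cv2.imwrite("pics/lift.png",np.hstack([cv2.resize(a[210:310,170:270],(400,400),interpolation=2),cv2.resize(b[180:280,390:490],(400,400),interpolation=2)]))
```

```text
t 7.3167 at [0.5488 0.3526 0.149 ] d [ 0.0024  0.0003 -0.001 ] [-0.0009  0.0005  0.0095] F [-0.9543 -0.3535 -1.1415] w 0.474655253052596 24.987917840480804 j [-0.9037  0.5381  0.3862  1.5863 -0.2229  1.0621 -0.4237]
top 0.68 [231.7, 254.0] 694
top 0.57 [225.0, 315.4] 669
scene 0.94 [430.8, 231.5] 835
scene 0.88 [521.2, 342.1] 1405
```

View pics/lift.png

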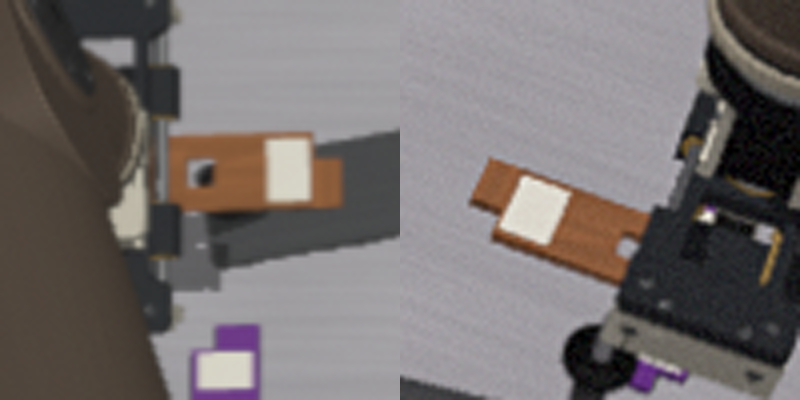

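```bash
cat >> h.py <<'E'
def tri(pt,ps):
    out=[];Ps=[];us=[]
    for c,px in(("top",pt),("scene",ps)):
        p=camera_params(c);K,D=KD(p);Ps.append(np.linalg.inv(p["T"])[:3]);us.append(cv2.undistortPoints(np.array(px,float).reshape(-1,1,2),K,D).reshape(-1,2).T)
    X=cv2.triangulatePoints(Ps[0],Ps[1],us[0],us[1]);return (X[:3]/X[3]).T
E
python3 - <<'E'
from h import *
t=(np.array([(309,137),(265,141),(268,204),(311,201)])+.5)/4-.5+(170,210)
s=(np.array([(100,228),(151,247),(172,192),(126,174)])+.5)/4-.5+(390,180)
X=tri(t,s);print(X,X.mean(0))
dx=(X[0]+X[3]-X[1]-X[2])/2;dy=(X[0]+X[1]-X[2]-X[3])/2;print(dx,dy,np.linalg.norm(dx),np.linalg.norm(dy))
P=observe()["position"];print("label-TCP",X.mean(0)-P)
# check tag + mark triangulation
print(tri([((306.5)/5-.5+186,121.5/5-.5+232)],[((109.5)/4-.5+390,131.5/4-.5+225)]))
print(tri([(184.5/4-.5+420,246.5/4-.5+200)],[(197.5/3-.5+140,58.5/3-.5+130)]))
E
```

```text
[[0.5689 0.2535 0.2033]
 [0.567  0.2787 0.2016]
 [0.5305 0.2762 0.2017]
 [0.5318 0.2523 0.2031]] [0.5496 0.2652 0.2024]
[ 0.0016 -0.0246  0.0016] [0.0368 0.0018 0.    ] 0.024679511934799524 0.03682754067958021
label-TCP [ 0.0007 -0.0874  0.0536]
[[0.5507 0.2647 0.1238]]
[[ 0.5305 -0.2551  0.1809]]
```

```bash
python3 -c "
from h import *
delta((.363,-.2447,.149),86.3)"
```

```text
t 7.5167 at [0.5489 0.3526 0.1488] d [-0.5906 -0.206   0.0006] [-0.0016 -0.0002 -1.4723] F [ 0.7576  0.3328 -0.5505] w 0.47512356757705115 24.987923204898834 j [-0.9037  0.5385  0.3862  1.586  -0.2229  1.0623 -0.4237]
```

Emit:
{"fn": "jog_arm", "kwargs": {
  "motion": [
    [[-0.015, -0.005, 0, 0, 0, -0.04, 1], [-0.045, -0.016, 0, 0, 0, -0.11, 1], [-0.075, -0.026, 0, 0, 0, -0.19, 1], [-0.105, -0.037, 0, 0, 0, -0.26, 1], [-0.135, -0.047, 0, 0, 0, -0.34, 1], [-0.165, -0.057, 0, 0, 0, -0.41, 1], [-0.195, -0.068, 0, 0, 0, -0.49, 1], [-0.225, -0.078, 0, 0, 0, -0.56, 1], [-0.255, -0.089, 0, 0, 0, -0.64, 1], [-0.28, -0.098, 0, 0, 0, -0.7, 1]]
  ]
}}

```text
clock: 8.35
position: [0.4598, 0.0674, 0.1495]
ee_rot: [-1.272, -2.872, 0.001]
force: [0.9, -0.9, -0.1]
width: 0.47
gripper_force: 25.0
```

```bash
python3 -c "
from h import *
delta((.363,-.2447,.149),86.3)"
```

```text
t 8.35 at [0.4598 0.0674 0.1495] d [-0.1661 -0.2814  0.0007] [-0.0006 -0.0003 -0.7692] F [ 0.9089 -0.9038 -0.1301] w 0.46983952548617036 24.987906217575073 j [-0.506   0.2307  0.2951  2.035  -0.0854  0.8879  0.5728]
```

Emit:
{"fn": "jog_arm", "kwargs": {
  "motion": [
    [[-0.015, -0.025, 0, 0, 0, -0.07, 1], [-0.033, -0.056, 0, 0, 0, -0.15, 1], [-0.052, -0.088, 0, 0, 0, -0.24, 1], [-0.07, -0.119, 0, 0, 0, -0.33, 1], [-0.089, -0.15, 0, 0, 0, -0.41, 1], [-0.107, -0.181, 0, 0, 0, -0.5, 1], [-0.126, -0.213, 0, 0, 0, -0.58, 1], [-0.144, -0.244, 0, 0, 0, -0.67, 1], [-0.16, -0.27, 0, 0, 0, -0.74, 1], [-0.166, -0.281, 0, 0, 0, -0.77, 1]]
  ]
}}

```text
clock: 9.18
position: [0.3616, -0.246, 0.1498]
ee_rot: [0.106, 3.14, -0.002]
force: [0.4, -1.3, -0.8]
width: 0.473
gripper_force: 25.0
```

Emit:
{"fn": "jog_arm", "kwargs": {
  "motion": [
    [[0, 0, 0, 0, 0, 0, 1], [0, 0, 0, 0, 0, 0, 1], [0, 0, 0, 0, 0, 0, 1]]
  ]
}}

```text
clock: 9.43
position: [0.3636, -0.2409, 0.1495]
ee_rot: [-0.105, -3.139, -0.001]
force: [0.1, 1.1, -1.1]
width: 0.473
gripper_force: 25.0
```

Run:
```python
from h import *
delta((.363,-.2447,.032),86.3)
L=[]
for c in("top","scene"):
    im=get_image(c)[:,:,::-1]
    q=proj(c,[(.45,-.25,.2)])[0].astype(int); x0,y0=q-50
    print(c,x0,y0); L.append(cv2.resize(im[y0:y0+100,x0:x0+100],(400,400),interpolation=2))
cv2.imwrite("pics/app.png",np.hstack(L))
```

```text
t 9.4333 at [ 0.3636 -0.2409  0.1495] d [ 0.0003 -0.0039  0.1175] [ 0.0006 -0.0004 -0.0025] F [ 0.1377  1.0939 -1.1218] w 0.47270946903103056 24.987973272800446 j [ 0.1181  0.1852  0.403   2.1021 -0.095   0.8716  2.0799]
top 417 245
scene 176 73
```

View pics/app.png

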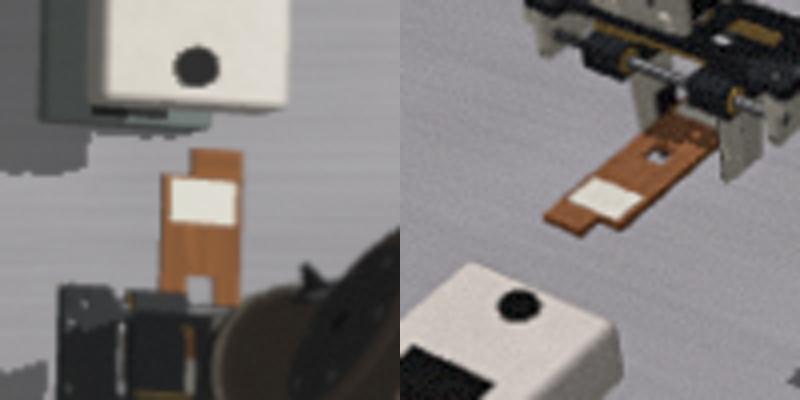

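Run:
```python
from h import *
t=(np.array([(171,180),(237,183),(235,226),(168,220)])+.5)/4-.5+(417,245)
s=(np.array([(220,220),(168,203),(192,178),(243,196)])+.5)/4-.5+(176,73)
X=tri(t,s);print(X,X.mean(0))
dx=(X[0]+X[1]-X[2]-X[3])/2;dy=(X[0]+X[3]-X[1]-X[2])/2;print(dx,dy,np.degrees(np.arctan2(dx[1],dx[0])),np.degrees(np.arctan2(-dy[0],dy[1])))
P=observe()["position"];print(P,"label-TCP",X.mean(0)-P)
print("mark",tri([(197.5/4-.5+417,66.5/4-.5+245)],[(119/4-.5+176,305.5/4-.5+73)]))
```

```text
[[ 0.4628 -0.2304  0.2028]
 [ 0.4612 -0.2683  0.2003]
 [ 0.4375 -0.2662  0.2026]
 [ 0.4407 -0.2279  0.2053]] [ 0.4505 -0.2482  0.2027]
[ 0.0229 -0.0023 -0.0024] [0.0024 0.0381 0.0027] -5.759437393605883 -3.654215260609655
[ 0.3638 -0.2406  0.1496] label-TCP [ 0.0867 -0.0076  0.0532]
mark [[ 0.5304 -0.2556  0.181 ]]
```

Emit:
{"fn": "jog_arm", "kwargs": {
  "motion": [
    [[0, -0.003, 0.01, 0, 0, 0, 1], [0, -0.003, 0.027, 0, 0, 0, 1], [0, -0.003, 0.045, 0, 0, 0, 1], [0, -0.003, 0.063, 0, 0, 0, 1], [0, -0.003, 0.081, 0, 0, 0, 1], [0, -0.003, 0.099, 0, 0, 0, 1], [0, -0.003, 0.111, 0, 0, 0, 1], [0, -0.003, 0.117, 0, 0, 0, 1], [0, -0.003, 0.117, 0, 0, 0, 1], [0, -0.003, 0.117, 0, 0, 0, 1]]
  ]
}}

```text
clock: 10.37
position: [0.3635, -0.2444, 0.0329]
ee_rot: [-0.104, -3.14, -0.0]
force: [0.1, -0.2, -0.2]
width: 0.474
gripper_force: 25.0
```

```bash
python3 -c "
from h import *
delta((.4433,-.2485,.032),86.3)"
```

```text
t 10.3667 at [ 0.3635 -0.2444  0.0329] d [-0.0799  0.0012  0.0009] [ 0.0002 -0.0002 -0.0016] F [ 0.1249 -0.2219 -0.1837] w 0.4735667300656929 24.98804658651352 j [ 0.2071  0.3883  0.3351  2.2191 -0.2344  0.5665  2.2223]
```

Emit:
{"fn": "jog_arm", "kwargs": {
  "motion": [
    [[-0.008, 0.001, 0, 0, 0, 0, 1], [-0.02, 0.001, 0, 0, 0, 0, 1], [-0.032, 0.001, 0, 0, 0, 0, 1], [-0.044, 0.001, 0, 0, 0, 0, 1], [-0.056, 0.001, 0, 0, 0, 0, 1], [-0.067, 0.001, 0, 0, 0, 0, 1], [-0.075, 0.001, 0, 0, 0, 0, 1], [-0.08, 0.001, 0, 0, 0, 0, 1], [-0.08, 0.001, 0, 0, 0, 0, 1], [-0.08, 0.001, 0, 0, 0, 0, 1]]
  ]
}}

```text
clock: 11.2
position: [0.4428, -0.2491, 0.0325]
ee_rot: [-0.105, -3.139, -0.0]
force: [-0.6, 0.4, -0.1]
width: 0.473
gripper_force: 25.0
```

Emit:
{"fn": "jog_arm", "kwargs": {
  "motion": [
    [[0, 0, 0, 0, 0, 0, 1], [0, 0, 0, 0, 0, 0, 1], [0, 0, 0, 0, 0, 0, 1]]
  ]
}}

```text
clock: 11.45
position: [0.4425, -0.2491, 0.0327]
ee_rot: [-0.106, -3.14, -0.0]
force: [0.4, 1.1, 0.3]
width: 0.475
gripper_force: 25.0
```

Run:
```python
from h import *
delta((.4433,-.2485,.032),86.3)
W=np.array([.530,-.2555,.0825]);y=np.radians(-3.7);ex=np.array([np.cos(y),np.sin(y),0]);ey=np.array([-ex[1],ex[0],0])
L=[]
for c in("top","scene"):
    im=get_image(c)[:,:,::-1]
    x0,y0=proj(c,[W-.05*ex])[0].astype(int)-50
    o=cv2.resize(im[y0:y0+100,x0:x0+100],(400,400),interpolation=2)
    q=proj(c,[W+a*ex+b*ey+[0,0,.003] for a,b in((-.13,-.022),(-.13,.022),(.014,.022),(.014,.006),(.03,.006),(.03,-.022))])
    cv2.polylines(o,[((q-(x0,y0)+.5)*4).astype(int)],True,(0,255,0),1);L.append(o)
cv2.imwrite("pics/fin.png",np.hstack(L))
```

```text
t 11.45 at [ 0.4425 -0.2491  0.0327] d [-0.0007  0.0007  0.0007] [ 0.0002 -0.0003 -0.0029] F [0.3583 1.1373 0.3496] w 0.4750929790274739 24.98804122209549 j [ 0.1597  0.4753  0.332   2.0568 -0.25    0.6475  2.1615]
```

View pics/fin.png

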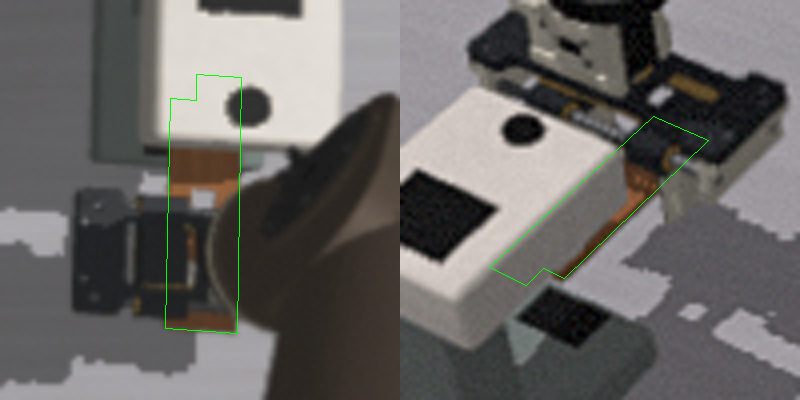

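The tag lies on its target outline in both views: side edges at crop columns 168 and 240 in the top view, and the notch corner at about (560,275) in the scene view. It touches nothing, so I'm handing it in.

```bash
python3 -c "
from cell import *
print(sign_off())"
```

```text
the job is handed in; nothing more can be done
None
```

The job is handed in: the arm is still holding the oblong tag level in the reader's mouth, with the notched-end panel under the window as far as both cameras show; `sign_off` gave no verdict.

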